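# Open both leaves of the reagent cabinet

### The arm

A 6-joint arm with a two-finger parallel gripper is mounted at the origin on the work surface. World frame = base frame: x ahead of the robot, y to its left, z up, the work surface at z = 0. Lengths are in m, angles in rad, forces in N, time in s.
With the tool pointing down it reaches from about 0.25 to 0.725 m from the base axis. Payload 4 kg.
Tool frame: the origin (TCP) lies midway between the tips of the shut fingers; the grasp point (between the pads) lies 19 mm behind it (bot.grip_point_offset is the distance from the TCP to the grasp point, in m); z points along the fingers, y is the line along which they close (so a half turn about z gives the same grasp; the last joint's range is limited). The gripper opens to 85 mm and grips with 20 to 120 N. Pads are 22 mm wide; open, the fingers measure 114 mm over their backs; the gripper's body (76 mm by 85 mm) begins 54 mm behind the grasp point. The pads swing forward as they close: fully open they stand 13 mm farther back than shut.
Start: joints at [-1.219, 0.241, 0.005, 1.335, 0, 1.571], TCP at [0.172, -0.469, 0.231] pointing down, gripper open.
Joint ranges: [-2.72, 2.72], [-1.05, 1.87], [-1.09, 1.28], [-1.99, 2.15], [-1.42, 1.44], [-3.14, 3.14]. Speed limits (rad/s): [2.79, 2.79, 3.14, 3.14, 3.14, 3.14].

### API

Orientations are given as a unit quaternion [x, y, z, w].
In Python, from workcell import bot gives the robot as it stands.
- The arm moves only by the tool step_arm, never from a script. Its argument "targets" is text: rows parted by semicolons, each of 7 numbers parted by spaces: the opening, from -1 (shut) to 1 (fully open), so that 0 is half open, then the shift along the world's x, y, z normalised to -1 to 1, where 1 is 0.5 m, then the turn, a rotation vector about the world's x, y, z normalised to -1 to 1, where 1 is pi/4 rad. In form: gripper x y z wx wy wz; .... A call has 1 to 10 rows; each row is the pose to reach, as a shift and turn from the pose commanded when the call began; what a row does not reach only later rows make up. A row lasts 1/12 s, in which the tool goes at most 41.7 mm and 7.16 degrees, less where a joint would pass 70% of its speed; a pose out of reach is approached as far as the arm can. A call with a number of a shift or a turn outside -1 to 1 is refused whole. A call with a gripper value outside its range is refused whole. The fingers move at their own pace and stop on an object; the grip force is fixed at half the most. Time passes only in rows, so rows that repeat a pose let the fingers close. It gives the time, the measured TCP pose, the force, the opening and the grip force at its end, in the units of the state.
- bot.get_obs(): the state, without advancing time (a new reading comes with each control period).
- bot.camera(name): name is "scene" or "top" or "wrist"; returns the picture (420x560x3 uint8, red, green, blue); there is no depth.
- bot.camera_info(name): a dict with "vertical_fov" (degrees; the focal length in pixels is half the picture's height over the tangent of half this angle, whatever the lens; pixels are square), "cx", "cy" (the principal point, pixels), "D" ([k1, k2, p1, p2, k3] as OpenCV has them; the pictures are not rectified), "pose" (4x4, takes a point from camera to world coordinates). Camera axes: x right, y up, looking along -z (the intrinsics and any distortion apply to the point x, -y, -z); pixel columns grow to the right and rows downward; lengths in m; the calibration is good to about 2 mm. A picture is of the moment at which its call begins: read the wrist's pose just before it. camera_info takes no time and is no camera call; for the wrist camera it gives the pose at the moment of the call.
- bot.job_done(): hands the job in; it is judged then, once.
The state is a dict: "clock": time; "joint_pos": joint angles; "joint_vel": joint speeds; "tau": joint torques, N m; "eef_pos": TCP position; "tool_rot": TCP orientation; "ft_force": force on the tool from outside, world axes, zero at the start; "ft_torque": the same for the moment, N m; "grip_width": finger opening in m; "grasp_force": force on a finger pad.
Only numpy, scipy, OpenCV 4.12 (cv2) and the standard library are available. Lean on these libraries where they do the work, as an engineer would, in place of code of your own. Each camera call takes 0.05 s, during which the arm holds its last target. There are 200 camera calls.

### The job

The small two-leaf reagent cabinet on the bench is to be restocked, so open it right up: turn its lever handle down and swing that leaf wide open, then draw down the slide bolt that this uncovers on the other leaf's edge and swing that leaf wide open too. Swing the leaves gently, about square to the front or further, leave them standing open and keep the bottles, canister and beaker around it standing where they are.

Things in the scene. Friction and masses are not known exactly. Their poses are not given: they have to be found in the camera images.
- cabinet: white sheet-steel cabinet, fixed, 390 wide, 220 deep, 320 mm high. Origin at bench height, middle of the carcass's front plane; x points into it, y to its left as the robot faces it. Two grey leaves, 30 to 305 mm high, 0 to 24 mm in front of that plane: the right one (y<0) has a lever handle and laps over the left one (y>0), which has a bow handle. A bolt keeper juts out 22 mm above them
- lever (a joint): turn of the lever handle: 0 = level, pointing right (latched; it starts at 0 to 0.2), 1.57 = hanging straight down, clockwise as the robot faces it. Stays where it is left (stiff: about 4 N at 65 mm). Beyond about 0.9 the right leaf is free
- lever_pivot (a point): point on the lever's turning axis (square to the leaf), in the middle of the bar's depth, 38 mm in front of the leaf's outer face, 220 mm above the bench, 138 mm from the hinge axis along the leaf
- lever_grip (a point): middle of the black lever bar, 70 mm from the turning axis. The bar is 14 mm wide x 12 mm deep (along the axis), ends 105 mm from the axis and has 32 mm clear behind it. Axes as the cabinet's when level and the leaf shut; they turn with it
- lever_leaf (a joint): opening of the right leaf in rad: 0 shut, stop at 1.75; upright hinge on its right-hand edge, opens towards the robot, light friction (0.15 N m), stays where left. Must open before the left leaf
- lever_leaf_hinge (a point): point on the right leaf's hinge axis (upright), 20 mm in front of the front plane and 193 mm right of the cabinet's middle, at half the leaf's height (168 mm)
- lever_leaf_edge (a point): point on the back plane of the right leaf, 178 mm from the hinge axis along the leaf, at half its height; moves with it. The leaf is a pan 24 mm deep, open at the back and free edge: the back of its 10 mm skin lies 14 mm in front of this plane, its free edge is 203 mm and the ends of its top and bottom rims 131 mm from the hinge axis
- bolt (a joint): draw of the slide bolt in m: 0 = up in the keeper (locked), 0.024 = fully down; the left leaf is free beyond about 0.013. Upright slide with about 2.5 N friction, stays where it is left
- knob (a point): middle of the bolt's thumb knob: a round level steel pin, 13 mm in diameter, 32 mm long (16 mm each way), pointing right from the left leaf's free edge, in the leaf's thickness, 7.5 mm in front of the front plane, 225 mm above the bench when locked, 95 mm under the cabinet's top. Hidden behind the right leaf until that opens
- bolted_leaf (a joint): opening of the left leaf in rad: 0 shut, stop at 1.75; hinge upright on its left-hand edge, opens towards the robot, light friction (0.15 N m), stays where left. Held by the bolt and by the right leaf's lap
- bolted_leaf_hinge (a point): point on the left leaf's hinge axis, 20 mm in front of the front plane and 193 mm left of the cabinet's middle, at height 168 mm
- bolted_leaf_edge (a point): point on the inner face of the left leaf, 178 mm from the hinge axis along the leaf, at half its height; moves with the leaf. The leaf is 24 mm thick
- bow_mid (a point): middle of the left leaf's upright round black bow handle: bar 12 mm in diameter, 110 mm long (heights 115 to 225 mm), 38 mm in front of the leaf's outer face, 138 mm from the hinge axis along the leaf
- brown_bottle: brown glass bottle, 68 mm diameter, 150 mm high, standing on the cabinet; origin under its centre, 70 mm or more behind the front plane
- white_bottle: white plastic bottle, 72 mm diameter, 130 mm high, standing on the cabinet; origin under its centre, 70 mm or more behind the front plane
- canister: blue canister 120 x 90 x 170 mm high on the bench beside the cabinet; origin under its centre. It and the beaker may swap sides
- beaker: steel beaker, 90 mm diameter, 110 mm high, on the bench on the cabinet's other side; origin under its centre

How it is judged:
By the outcome, as a careful person would: the job done as asked, in the order asked, and still so for the second after the job is handed in, with the robot touching nothing.
It also fails if it takes over 72 s, if anything falls off the work surface, if the arm or the gripper's body presses on something with over 40 N, if the wrist force passes 120 N, or if a joint passes its speed limit or range.

## Working session

There is one attempt and no reset: what is moved stays moved. The work goes in short steps, Python scripts to look and compute and a tool call to move; the robot and the scene stay as the last step left them, time stands still between calls to the robot, and variables do not carry over. Pictures are saved under pics/ and viewed, at most 10 in all, crops included, and the job is handed in when it is done.

Besides the shell and the picture viewer there is one more tool, called after "Request:" as name(argument=value, ...) on one line, values as JSON. step_arm: Moves the arm, as the interface text tells. Scaled input: -1 to 1 covers 0.5 m each way for a shift and pi/4 rad each way for a turn. Its arguments: {"type":"object","properties":{"targets":{"type":"string"}},"required":["targets"]}

```bash
mkdir -p pics; ls
python3 - <<'E'
from workcell import bot
import cv2,numpy as np
for n in ("scene","top"):
    im=bot.camera(n); cv2.imwrite(f"pics/{n}0.png",im[:,:,::-1])
    i=bot.camera_info(n); print(n,i["vertical_fov"],i["cx"],i["cy"],i["D"],np.round(i["pose"],3).tolist())
o=bot.get_obs(); print(o["eef_pos"],o["tool_rot"],o["clock"])
E
```

```text
pics
scene 51.31199081474339 272.991056907035 216.62855011583875 [-0.12333728  0.          0.          0.          0.        ] [[-0.52, 0.815, -0.253, 0.359], [-0.854, -0.499, 0.149, 0.209], [-0.005, 0.294, 0.956, 1.314], [0.0, 0.0, 0.0, 1.0]]
top 57.22781322673516 284.62573084402106 216.4244830628844 [-0.02693883  0.          0.          0.          0.        ] [[0.025, 0.997, -0.079, 0.598], [-1.0, 0.024, -0.015, 0.025], [-0.013, 0.079, 0.997, 0.965], [0.0, 0.0, 0.0, 1.0]]
[ 0.17209391 -0.46882699  0.23048691] [ 9.84568097e-01  1.74999216e-01 -1.57880152e-04 -9.54962046e-04] 0.1
```

View pics/scene0.png

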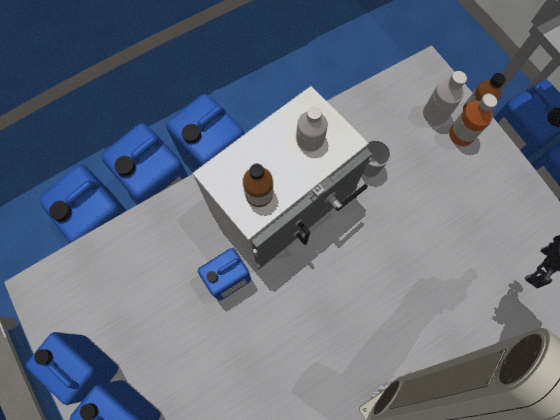

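View pics/top0.png

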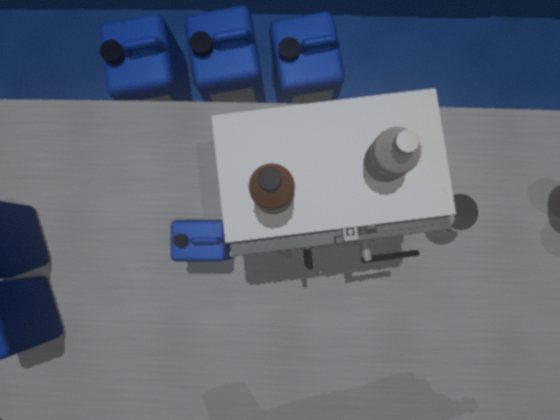

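The top view shows the white cabinet top with corners at about (213,113), (438,92), (453,213) and (222,240). The bow handle is at about (308,258) and the lever bar runs from about (372,258) to (418,254). The canister is on the left and the beaker on the right.

```bash
cat > h.py <<'E'
from workcell import bot
import cv2,numpy as np
from scipy.spatial.transform import Rotation as R
def K(i):
    f=210/np.tan(np.radians(i["vertical_fov"])/2)
    return np.array([[f,0,i["cx"]],[0,f,i["cy"]],[0,0,1.]])
def ray(i,uv):
    p=cv2.undistortPoints(np.array(uv,float).reshape(-1,1,2),K(i),np.array(i["D"]))[:,0]
    d=np.c_[p[:,0],-p[:,1],-np.ones(len(p))]@np.array(i["pose"])[:3,:3].T
    return np.array(i["pose"])[:3,3],d
def onz(i,uv,z):
    o,d=ray(i,uv); return o+d*((z-o[2])/d[:,2])[:,None]
def proj(i,P):
    T=np.linalg.inv(np.array(i["pose"])); p=np.atleast_2d(P)@T[:3,:3].T+T[:3,3]
    p=p*[1,-1,-1]
    return cv2.projectPoints(p,np.zeros(3),np.zeros(3),K(i),np.array(i["D"]))[0][:,0]
E
python3 - <<'E'
from h import *
for n in ("top","scene"):
    im=cv2.imread(f"pics/{n}0.png"); i=bot.camera_info(n)
    m=(im.min(2)>195).astype(np.uint8)
    m=cv2.morphologyEx(m,cv2.MORPH_CLOSE,np.ones((5,5)))
    cs=cv2.findContours(m,0,2)[0]; c=max(cs,key=cv2.contourArea)
    h=cv2.convexHull(c); q=cv2.approxPolyDP(h,8,True)[:,0]
    P=onz(i,q,.32); print(n,cv2.contourArea(c),q.tolist(),P.round(4).tolist())
    print(np.linalg.norm(P-np.roll(P,-1,0),axis=1).round(3))
    print("min rect",cv2.minAreaRect(onz(i,h[:,0],.32)[:,:2].astype(np.float32)))
i=bot.camera_info("top")
print("lever bar ends", onz(i,[[372,257],[418,253.5]],.22).round(3), "bow", onz(i,[[305,246],[309,262]],.225).round(3))
E
```

```text
Traceback (most recent call last):
ValueError: max() iterable argument is empty
```

Run:
```python
from h import *
for n,s in (("top",(320,130)),("scene",(250,150))):
    im=cv2.imread(f"pics/{n}0.png"); i=bot.camera_info(n)
    print(im[s[1],s[0]])
    m=(im.min(2)>(im[s[1],s[0]].min()-22)).astype(np.uint8)
    m=cv2.morphologyEx(m,cv2.MORPH_OPEN,np.ones((5,5)))
    cs=cv2.findContours(m,0,2)[0]; c=max(cs,key=cv2.contourArea)
    h=cv2.convexHull(c); q=cv2.approxPolyDP(h,8,True)[:,0]
    P=onz(i,q,.32); print(n,cv2.contourArea(c),q.tolist(),P.round(4).tolist())
    print(np.linalg.norm(P-np.roll(P,-1,0),axis=1).round(3))
    print("min rect",cv2.minAreaRect(onz(i,h[:,0],.32)[:,:2].astype(np.float32)))
i=bot.camera_info("top")
print("lever bar ends", onz(i,[[372,257],[418,253.5]],.22).round(3), "bow", onz(i,[[305,246],[309,262]],.225).round(3))
```

```text
[179 176 173]
top 28650.5 [[435, 91], [454, 213], [226, 240], [213, 115]] [[0.8725, -0.2196, 0.32], [0.6615, -0.2498, 0.32], [0.6067, 0.132, 0.32], [0.8213, 0.1628, 0.32]]
[0.213 0.386 0.217 0.386]
min rect ((0.7407588958740234, -0.04303498566150665), (0.21948310732841492, 0.39067479968070984), 8.266135215759277)
[215 213 212]
scene 10671.5 [[312, 88], [364, 145], [246, 235], [196, 171]] [[0.8725, -0.2193, 0.32], [0.6637, -0.2402, 0.32], [0.6166, 0.132, 0.32], [0.8222, 0.1554, 0.32]]
[0.21  0.375 0.207 0.378]
min rect ((0.7432383298873901, -0.04390382766723633), (0.21692423522472382, 0.38858285546302795), 8.604342460632324)
lever bar ends [[ 0.583 -0.134  0.22 ]
 [ 0.591 -0.222  0.22 ]] bow [[ 0.6   -0.004  0.225]
 [ 0.57  -0.013  0.225]]
```

```bash
cat >> h.py <<'E'
YAW=.1435; O=np.array([.632,-.059,0]); RC=R.from_euler('z',YAW).as_matrix()
def C2W(p): return O+RC@np.array(p,float)
def W2C(p): return (np.atleast_2d(p)-O)@RC
def rot(z,y): # tool axes given in cabinet frame
    z=RC@np.array(z,float); z/=np.linalg.norm(z); y=RC@np.array(y,float); y-=z*(y@z); y/=np.linalg.norm(y)
    return R.from_matrix(np.c_[np.cross(y,z),y,z])
def cmd(p,r,cur=None,frac=1):
    o=bot.get_obs(); p0,r0=cur if cur else (o["eef_pos"],R.from_quat(o["tool_rot"]))
    w=(r*r0.inv()).as_rotvec()*frac
    return np.r_[(np.array(p)-p0)*frac/.5, w/(np.pi/4)].round(3)
def st():
    o=bot.get_obs(); r=R.from_quat(o["tool_rot"]).as_matrix()
    print("t",o["clock"],"C",W2C(o["eef_pos"]).round(4),"zC",(RC.T@r[:,2]).round(3),"yC",(RC.T@r[:,1]).round(3),"q",np.round(o["joint_pos"],2),"F",np.round(o["ft_force"],1),"w",o["grip_width"])
E
python3 - <<'E'
from h import *
i=bot.camera_info("top")
im=cv2.imread("pics/top0.png")
hsv=cv2.cvtColor(im,cv2.COLOR_BGR2HSV)
m=((hsv[...,0]>105)&(hsv[...,0]<125)&(hsv[...,1]>150)).astype(np.uint8); m[:, :165]=0;m[:200]=0;m[:,235:]=0
q=cv2.findNonZero(m)[:,0]; r=cv2.minAreaRect(q); print("canister box px",cv2.boxPoints(r).tolist())
print("canC top",W2C(onz(i,cv2.boxPoints(r),.17)).round(3).tolist())
print("beaker C",W2C(onz(i,[[478,210],[465,194],[465,229]],.11)).round(3).tolist())
P=C2W([-.143,-.13,.212]); T=rot([1,0,0],[0,0,1])
print(cmd(P,T,frac=.5),cmd(P,T))
E
```

```text
canister box px [[172.0, 221.0], [223.0, 221.0], [223.0, 259.0], [172.0, 259.0]]
canC top [[0.06, 0.325, 0.17], [0.048, 0.219, 0.17], [-0.03, 0.227, 0.17], [-0.018, 0.332, 0.17]]
beaker C [[0.01, -0.339, 0.11], [0.049, -0.316, 0.11], [-0.029, -0.303, 0.11]]
[ 0.337  0.261 -0.018 -0.547 -0.917  0.671] [ 0.674  0.521 -0.037 -1.093 -1.833  1.341]
```

Request:
step_arm(targets="1 0.34 0.26 0.05 -0.547 -0.917 0.671;1 0.34 0.26 0.05 -0.547 -0.917 0.671;1 0.34 0.26 0.05 -0.547 -0.917 0.671;1 0.34 0.26 0.05 -0.547 -0.917 0.671;1 0.34 0.26 0.05 -0.547 -0.917 0.671;1 0.34 0.26 0.05 -0.547 -0.917 0.671;1 0.34 0.26 0.05 -0.547 -0.917 0.671;1 0.34 0.26 0.05 -0.547 -0.917 0.671;1 0.34 0.26 0.05 -0.547 -0.917 0.671")

```text
clock: 0.85
eef_pos: [0.3396, -0.3363, 0.2517]
tool_rot: [0.823, 0.402, 0.304, 0.261]
ft_force: [-1.0, 1.3, -1.3]
grip_width: 0.0856
grasp_force: 0.0
```

Run:
```python
from h import *
st(); print(cmd(C2W([-.143,-.13,.212]),rot([1,0,0],[0,0,1])))
```

```text
t 0.85 C [[-0.3291 -0.2326  0.2517]] zC [ 0.677 -0.285 -0.679] yC [ 0.42  -0.608  0.674] q [-1.15 -0.2  -0.7   0.47  0.61  1.27] F [-1.   1.3 -1.3] w 0.08558885468959351
[ 0.339  0.256 -0.079 -0.553 -0.918  0.671]
```

Request:
step_arm(targets="1 0.34 0.256 -0.08 -0.553 -0.918 0.671;1 0.34 0.256 -0.08 -0.553 -0.918 0.671;1 0.34 0.256 -0.08 -0.553 -0.918 0.671;1 0.34 0.256 -0.08 -0.553 -0.918 0.671;1 0.34 0.256 -0.08 -0.553 -0.918 0.671;1 0.34 0.256 -0.08 -0.553 -0.918 0.671;1 0.34 0.256 -0.08 -0.553 -0.918 0.671;1 0.34 0.256 -0.08 -0.553 -0.918 0.671;1 0.34 0.256 -0.08 -0.553 -0.918 0.671")

```text
clock: 1.6
eef_pos: [0.5271, -0.2274, 0.2233]
tool_rot: [0.569, 0.521, 0.485, 0.412]
ft_force: [2.1, -0.9, 0.2]
grip_width: 0.0854
grasp_force: 0.0
```

Run:
```python
from h import *
st(); i=bot.camera_info("wrist"); im=bot.camera("wrist"); cv2.imwrite("pics/w1.png",im[:,:,::-1])
for p in ([-.062,-.055,.22],[-.062,-.16,.22],[-.062,-.125,.22]): print(p,proj(i,C2W(p)).round(0))
```

```text
t 1.6 C [[-0.1279 -0.1517  0.2233]] zC [ 0.976 -0.104 -0.191] yC [ 0.176 -0.145  0.974] q [-0.8   0.38 -1.08 -1.18  0.82  1.49] F [ 2.1 -0.9  0.2] w 0.08537460490740029
[-0.062, -0.055, 0.22] [[261.  42.]]
[-0.062, -0.16, 0.22] [[288. 227.]]
[-0.062, -0.125, 0.22] [[280. 174.]]
```

View pics/w1.png

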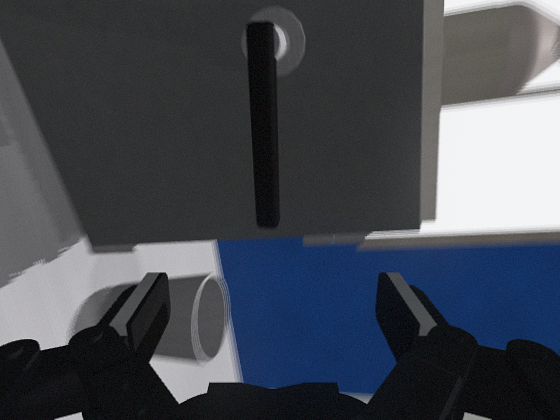

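Wrist view: the black bar runs from its pivot at about (264,32) to its end at (268,218), with image right being up. It sits about 0.12 rad below level and about 4 mm left of my estimate. The elbow joint is at its limit with the tool level, so I'll work with the tool pitched down 45° and push the lever with shut fingers.

```bash
cat >> h.py <<'E'
O=O+RC@np.array([0,.004,0])
P45=rot([1,0,-1],[0,1,0])
E
python3 - <<'E'
from h import *
st(); print(cmd(C2W([-.11,-.14,.29]),P45,frac=.5),cmd(C2W([-.11,-.14,.29]),P45))
E
```

```text
t 1.65 C [[-0.1279 -0.1574  0.2154]] zC [ 0.975 -0.104 -0.197] yC [ 0.18  -0.152  0.972] q [-0.81  0.41 -1.08 -1.19  0.82  1.48] F [-0.3  0.4 -5.1] w 0.08538735197605198
[ 0.015  0.02   0.075 -0.996  0.191  0.57 ] [ 0.031  0.04   0.149 -1.991  0.382  1.141]
```

Request:
step_arm(targets="-1 0.015 0.02 0.1 -0.99 0.191 0.57;-1 0.015 0.02 0.1 -0.99 0.191 0.57;-1 0.015 0.02 0.1 -0.99 0.191 0.57;-1 0.015 0.02 0.1 -0.99 0.191 0.57;-1 0.015 0.02 0.1 -0.99 0.191 0.57;-1 0.015 0.02 0.1 -0.99 0.191 0.57;-1 0.015 0.02 0.1 -0.99 0.191 0.57;-1 0.015 0.02 0.1 -0.99 0.191 0.57")

```text
clock: 2.32
eef_pos: [0.5312, -0.2191, 0.2737]
tool_rot: [0.282, 0.803, 0.284, 0.441]
ft_force: [0.6, -1.3, 0.2]
grip_width: 0.0002
grasp_force: 0.0
```

Run:
```python
from h import *
st(); print(cmd(C2W([-.11,-.14,.29]),P45))
```

```text
t 2.3167 C [[-0.1226 -0.148   0.2737]] zC [ 0.89   0.081 -0.45 ] yC [0.297 0.645 0.704] q [-0.81  0.04 -0.68  0.07  0.88  0.25] F [ 0.6 -1.3  0.2] w 0.00024928316895059575
[ 0.023  0.02   0.033 -0.992  0.194  0.571]
```

Request:
step_arm(targets="-1 0.023 0.02 0.033 -0.992 0.194 0.571;-1 0.023 0.02 0.033 -0.992 0.194 0.571;-1 0.023 0.02 0.033 -0.992 0.194 0.571;-1 0.023 0.02 0.033 -0.992 0.194 0.571;-1 0.023 0.02 0.033 -0.992 0.194 0.571;-1 0.023 0.02 0.033 -0.992 0.194 0.571;-1 0.023 0.02 0.033 -0.992 0.194 0.571;-1 0.023 0.02 0.033 -0.992 0.194 0.571")

```text
clock: 2.98
eef_pos: [0.5428, -0.2084, 0.2916]
tool_rot: [-0.067, 0.922, 0.028, 0.381]
ft_force: [0.4, 0.5, -0.5]
grip_width: -0.0
grasp_force: 0.0
```

Run:
```python
from h import *
st()
d=np.array([.0105,0,-.0105])
pts=[C2W(np.array([-.062,-.130,.265])+d)]
for th in (.12,.35,.6,.85,1.1,1.3):
    c,s=np.cos(th),np.sin(th)
    pts.append(C2W(np.array([-.062,-.055-.08*c-.02*s,.22-.08*s+.02*c])+d))
for p in pts: print(cmd(p,P45))
```

```text
t 2.9833 C [[-0.1096 -0.1391  0.2916]] zC [ 0.706  0.002 -0.708] yC [-0.002  1.     0.   ] q [-0.63 -0.03 -0.43  0.55  0.52 -0.6 ] F [ 0.4  0.5 -0.5] w -2.711187836548993e-05
[ 0.112  0.035 -0.074 -0.    -0.002 -0.003]
[ 0.114  0.021 -0.144 -0.    -0.002 -0.003]
[ 0.114  0.021 -0.182 -0.    -0.002 -0.003]
[ 0.113  0.03  -0.222 -0.    -0.002 -0.003]
[ 0.11   0.049 -0.258 -0.    -0.002 -0.003]
[ 0.106  0.076 -0.289 -0.    -0.002 -0.003]
[ 0.103  0.103 -0.308 -0.    -0.002 -0.003]
```

Request:
step_arm(targets="-1 0.112 0.035 -0.03 0 0 0;-1 0.112 0.035 -0.074 0 0 0;-1 0.114 0.021 -0.11 0 0 0;-1 0.114 0.021 -0.144 0 0 0;-1 0.114 0.021 -0.163 0 0 0;-1 0.114 0.021 -0.182 0 0 0;-1 0.113 0.025 -0.202 0 0 0;-1 0.113 0.03 -0.222 0 0 0;-1 0.113 0.03 -0.222 0 0 0")

```text
clock: 3.73
eef_pos: [0.5988, -0.1935, 0.1776]
tool_rot: [-0.065, 0.922, 0.03, 0.38]
ft_force: [1.3, -1.6, 1.0]
grip_width: 0.0001
grasp_force: 0.2
```

Run:
```python
from h import *
st()
d=np.array([.0105,0,-.0105])
for th in (.6,.85,1.1,1.3,1.4):
    c,s=np.cos(th),np.sin(th)
    print(cmd(C2W(np.array([-.062,-.055-.08*c-.02*s,.22-.08*s+.02*c])+d),P45))
```

```text
t 3.7333 C [[-0.0521 -0.1324  0.1776]] zC [ 0.706  0.004 -0.709] yC [0.001 1.    0.006] q [-0.53  0.18 -0.55  0.19  0.46 -0.51] F [ 1.3 -1.6  1. ] w 5.8998653851069865e-05
[ 0.001  0.     0.006 -0.008 -0.004  0.001]
[-0.002  0.019 -0.03  -0.008 -0.004  0.001]
[-0.005  0.046 -0.061 -0.008 -0.004  0.001]
[-0.009  0.073 -0.08  -0.008 -0.004  0.001]
[-0.011  0.087 -0.087 -0.008 -0.004  0.001]
```

Request:
step_arm(targets="-1 0 0.01 -0.012 0 0 0;-1 -0.002 0.019 -0.03 0 0 0;-1 -0.004 0.032 -0.046 0 0 0;-1 -0.005 0.046 -0.061 0 0 0;-1 -0.007 0.06 -0.071 0 0 0;-1 -0.009 0.073 -0.08 0 0 0;-1 -0.011 0.087 -0.087 0 0 0;-1 -0.011 0.087 -0.087 0 0 0")

```text
clock: 4.4
eef_pos: [0.5936, -0.1489, 0.1338]
tool_rot: [-0.066, 0.921, 0.031, 0.382]
ft_force: [1.4, -0.7, -0.7]
grip_width: -0.0
grasp_force: 0.4
```

Run:
```python
from h import *
st(); p=bot.get_obs()["eef_pos"]; i=bot.camera_info("wrist"); cv2.imwrite("pics/w2.png",bot.camera("wrist")[:,:,::-1])
cv2.imwrite("pics/t2.png",bot.camera("top")[:,:,::-1])
for c in ([-.062,-.055,.22],[-.062,-.055,.115]): print(proj(i,C2W(c)))
```

```text
t 4.4 C [[-0.0509 -0.0874  0.1338]] zC [ 0.707  0.006 -0.707] yC [-0.002  1.     0.006] q [-0.44  0.21 -0.67 -0.    0.41 -0.44] F [ 1.4 -0.7 -0.7] w -3.6778220512360595e-05
[[383.07250605 543.28898502]]
[[346.27023676 226.89293784]]
```

View pics/w2.png

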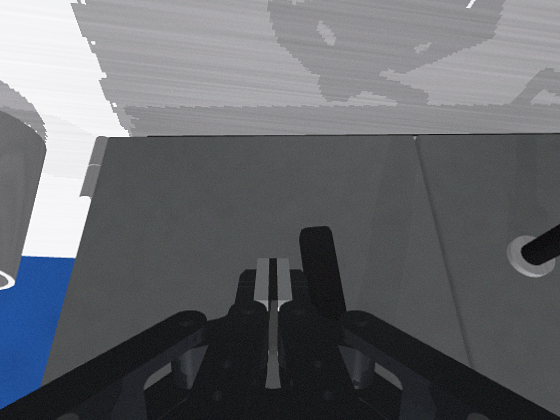

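Wrist view: the lever bar now hangs nearly straight down, with its end at (317,230) and θ ≈ 1.45. The shut fingers are beside it at (273,270). Next I back off, open, straddle the bar and grip it.

Run:
```python
from h import *
for c in ([-.1,-.09,.18],[-.1,-.062,.185],[-.049,-.062,.137]): print(cmd(C2W(c),P45))
```

```text
[-0.096 -0.019  0.093 -0.008 -0.002 -0.003]
[-0.104  0.037  0.103 -0.008 -0.002 -0.003]
[-0.003  0.051  0.007 -0.008 -0.002 -0.003]
```

Request:
step_arm(targets="-1 -0.048 -0.012 0.045 0 0 0;-1 -0.096 -0.019 0.093 0 0 0;0.3 -0.104 0.02 0.103 0 0 0;0.3 -0.104 0.037 0.103 0 0 0;0.3 -0.104 0.037 0.103 0 0 0;0.3 -0.07 0.042 0.07 0 0 0;0.3 -0.035 0.047 0.035 0 0 0;0.3 -0.003 0.051 0.007 0 0 0;0.3 -0.003 0.051 0.007 0 0 0;-1 -0.003 0.051 0.007 0 0 0")

```text
clock: 5.33
eef_pos: [0.5922, -0.1236, 0.1351]
tool_rot: [-0.066, 0.922, 0.031, 0.38]
ft_force: [-0.4, 0.8, 0.3]
grip_width: 0.0443
grasp_force: 0.0
```

Request:
step_arm(targets="-1 0 0 0 0 0 0;-1 0 0 0 0 0 0;-1 0 0 0 0 0 0;-1 0 0 0 0 0 0")

```text
clock: 5.67
eef_pos: [0.5917, -0.123, 0.1381]
tool_rot: [-0.067, 0.921, 0.032, 0.382]
ft_force: [-1.8, 6.1, 0.3]
grip_width: 0.0131
grasp_force: 57.1
```

Run:
```python
from h import *
st(); print(bot.get_obs()["grasp_force"])
o=bot.get_obs();p0=W2C(o["eef_pos"])[0]; r0=R.from_quat(o["tool_rot"])
h=np.array([-.02,-.193,0])
for f in np.arange(.07,.56,.07):
    q=R.from_euler('z',f).apply(p0-h)+h
    print(cmd(C2W(q),R.from_euler('z',f)*r0))
```

```text
t 5.6667 C [[-0.0491 -0.0615  0.1381]] zC [ 0.708  0.009 -0.706] yC [-0.005  1.     0.007] q [-0.39  0.18 -0.7  -0.02  0.38 -0.4 ] F [-1.8  6.1  0.3] w 0.013084470390113939
57.093796133995056
[-0.017 -0.007 -0.    -0.     0.     0.089]
[-0.034 -0.016 -0.    -0.    -0.     0.178]
[-0.05  -0.025 -0.     0.     0.     0.267]
[-0.066 -0.036 -0.     0.     0.     0.357]
[-0.081 -0.048 -0.     0.    -0.     0.446]
[-0.094 -0.061 -0.    -0.    -0.     0.535]
[-0.107 -0.074 -0.     0.     0.     0.624]
```

Request:
step_arm(targets="-1 -0.008 -0.003 0 0 0 0.044;-1 -0.017 -0.007 0 0 0 0.089;-1 -0.025 -0.011 0 0 0 0.134;-1 -0.034 -0.016 0 0 0 0.178;-1 -0.042 -0.02 0 0 0 0.223;-1 -0.05 -0.025 0 0 0 0.267;-1 -0.058 -0.03 0 0 0 0.312;-1 -0.066 -0.036 0 0 0 0.357;-1 -0.074 -0.042 0 0 0 0.401;-1 -0.081 -0.048 0 0 0 0.446")

```text
clock: 6.5
eef_pos: [0.5504, -0.1465, 0.1384]
tool_rot: [-0.227, 0.895, 0.099, 0.371]
ft_force: [-5.1, 5.8, 0.9]
grip_width: 0.0125
grasp_force: 58.7
```

Run:
```python
from h import *
st(); print(bot.get_obs()["grasp_force"])
o=bot.get_obs();p0=W2C(o["eef_pos"])[0]; r0=R.from_quat(o["tool_rot"])
h=np.array([-.02,-.193,0])
for f in np.arange(.07,.36,.07):
    q=R.from_euler('z',f).apply(p0-h)+h
    print(cmd(C2W(q),R.from_euler('z',f)*r0))
```

```text
t 6.5 C [[-0.0933 -0.0789  0.1384]] zC [ 0.663  0.253 -0.705] yC [-0.349  0.937  0.008] q [-0.61  0.25 -0.55  0.36  0.69 -0.95] F [-5.1  5.8  0.9] w 0.012535811260228492
58.66088390350342
[-0.014 -0.013 -0.     0.     0.     0.089]
[-0.027 -0.027 -0.    -0.    -0.     0.178]
[-0.039 -0.042 -0.     0.     0.     0.267]
[-0.05  -0.057 -0.     0.     0.     0.357]
[-0.059 -0.073 -0.     0.    -0.     0.446]
```

Request:
step_arm(targets="-1 -0.007 -0.006 0 0 0 0.044;-1 -0.014 -0.013 0 0 0 0.089;-1 -0.02 -0.02 0 0 0 0.134;-1 -0.027 -0.027 0 0 0 0.178;-1 -0.033 -0.034 0 0 0 0.223;-1 -0.039 -0.042 0 0 0 0.267;-1 -0.044 -0.05 0 0 0 0.312;-1 -0.05 -0.057 0 0 0 0.357;-1 -0.055 -0.065 0 0 0 0.401;-1 -0.059 -0.073 0 0 0 0.446")

```text
clock: 7.33
eef_pos: [0.5198, -0.183, 0.1383]
tool_rot: [-0.378, 0.843, 0.162, 0.348]
ft_force: [-12.1, 5.7, 3.6]
grip_width: 0.0131
grasp_force: 60.7
```

Run:
```python
from h import *
st(); print(bot.get_obs()["grasp_force"])
o=bot.get_obs();p0=W2C(o["eef_pos"])[0]; r0=R.from_quat(o["tool_rot"])
h=np.array([-.02,-.193,0])
for f in np.arange(.07,.36,.07):
    q=R.from_euler('z',f).apply(p0-h)+h
    print(cmd(C2W(q),R.from_euler('z',f)*r0))
```

```text
t 7.3333 C [[-0.1288 -0.1107  0.1383]] zC [ 0.535  0.465 -0.705] yC [-0.647  0.762  0.011] q [-0.74  0.43 -0.24  0.93  0.79 -1.59] F [-12.1   5.7   3.6] w 0.013080686436445124
60.72399437427521
[-0.009 -0.017 -0.     0.     0.     0.089]
[-0.016 -0.035 -0.     0.    -0.     0.178]
[-0.022 -0.053 -0.     0.    -0.     0.267]
[-0.027 -0.071 -0.     0.    -0.     0.357]
[-0.031 -0.09  -0.    -0.     0.     0.446]
```

Request:
step_arm(targets="-1 -0.006 -0.006 0 0 0 0.044;-1 -0.012 -0.014 0 0 0 0.089;-1 -0.016 -0.023 0 0 0 0.134;-1 -0.02 -0.032 0 0 0 0.178;-1 -0.023 -0.041 0 0 0 0.223;-1 -0.026 -0.05 0 0 0 0.267;-1 -0.029 -0.06 0 0 0 0.312;-1 -0.031 -0.069 0 0 0 0.357;-1 -0.033 -0.079 0 0 0 0.401;-1 -0.035 -0.088 0 0 0 0.446")

```text
clock: 8.17
eef_pos: [0.5027, -0.2291, 0.1384]
tool_rot: [-0.519, 0.764, 0.219, 0.314]
ft_force: [-8.7, 1.0, 0.6]
grip_width: 0.0129
grasp_force: 58.7
```

Run:
```python
from h import *
st(); print(bot.get_obs()["grasp_force"])
o=bot.get_obs();p0=W2C(o["eef_pos"])[0]; r0=R.from_quat(o["tool_rot"])
h=np.array([-.02,-.193,0])
for f in np.arange(.07,.5,.07):
    q=R.from_euler('z',f).apply(p0-h)+h
    print(cmd(C2W(q),R.from_euler('z',f)*r0))
```

```text
t 8.1667 C [[-0.1523 -0.1539  0.1384]] zC [ 0.344  0.618 -0.707] yC [-0.869  0.494  0.009] q [-0.79  0.65  0.14  1.45  0.7  -2.13] F [-8.7  1.   0.6] w 0.012886882652212023
58.73248279094696
[-0.002 -0.019 -0.     0.    -0.     0.089]
[-0.003 -0.038 -0.    -0.     0.     0.178]
[-0.002 -0.058 -0.    -0.     0.     0.267]
[-0.    -0.077 -0.     0.     0.     0.357]
[ 0.003 -0.096 -0.     0.     0.     0.446]
[ 0.008 -0.115 -0.    -0.     0.     0.535]
[ 0.013 -0.133 -0.     0.    -0.     0.624]
```

Request:
step_arm(targets="-1 -0.002 -0.009 0 0 0 0.044;-1 -0.004 -0.019 0 0 0 0.089;-1 -0.005 -0.028 0 0 0 0.134;-1 -0.005 -0.038 0 0 0 0.178;-1 -0.005 -0.048 0 0 0 0.223;-1 -0.004 -0.058 0 0 0 0.267;-1 -0.003 -0.067 0 0 0 0.312;-1 -0.002 -0.077 0 0 0 0.357;-1 0 -0.086 0 0 0 0.401;-1 0.001 -0.096 0 0 0 0.446")

```text
clock: 9.0
eef_pos: [0.5029, -0.2786, 0.1384]
tool_rot: [-0.645, 0.662, 0.271, 0.271]
ft_force: [-9.1, -1.6, -0.9]
grip_width: 0.013
grasp_force: 58.5
```

Run:
```python
from h import *
st(); print(bot.get_obs()["grasp_force"])
o=bot.get_obs();p0=W2C(o["eef_pos"])[0]; r0=R.from_quat(o["tool_rot"])
h=np.array([-.02,-.193,0])
for f in np.arange(.07,.3,.07):
    q=R.from_euler('z',f).apply(p0-h)+h
    print(cmd(C2W(q),R.from_euler('z',f)*r0))
```

```text
t 9.0 C [[-0.1592 -0.2029  0.1384]] zC [ 0.11   0.699 -0.707] yC [-0.986  0.165  0.009] q [-0.78  0.9   0.58  1.86  0.54 -2.49] F [-9.1 -1.6 -0.9] w 0.01296694553599533
58.52697730064392
[ 0.005 -0.019 -0.     0.     0.     0.089]
[ 0.011 -0.037 -0.    -0.    -0.     0.178]
[ 0.018 -0.056 -0.     0.     0.     0.267]
[ 0.027 -0.073 -0.     0.     0.     0.357]
```

Request:
step_arm(targets="-1 0.001 -0.009 0 0 0 0.044;-1 0.003 -0.019 0 0 0 0.089;-1 0.006 -0.028 0 0 0 0.134;-1 0.009 -0.037 0 0 0 0.178;-1 0.012 -0.046 0 0 0 0.223;-1 0.016 -0.056 0 0 0 0.267;-1 0.016 -0.056 0 0 0 0.267;0 0.016 -0.056 0 0 0 0.267;0.3 0.016 -0.056 0 0 0 0.267;0.3 0.016 -0.056 0 0 0 0.267")

```text
clock: 9.83
eef_pos: [0.5139, -0.3054, 0.1385]
tool_rot: [0.71, -0.591, -0.296, -0.243]
ft_force: [-0.9, 0.3, 0.4]
grip_width: 0.0492
grasp_force: 0.0
```

Run:
```python
from h import *
st(); o=bot.get_obs(); r=R.from_quat(o["tool_rot"])
print(cmd(o["eef_pos"]-.12*r.as_matrix()[:,2],r))
```

```text
t 9.8333 C [[-0.1521 -0.231   0.1385]] zC [-0.032  0.707 -0.707] yC [-0.999 -0.041  0.004] q [-0.75  1.07  0.93  2.11  0.43 -2.66] F [-0.9  0.3  0.4] w 0.04921064523600147
[ 0.032 -0.167  0.17   0.     0.     0.   ]
```

Request:
step_arm(targets="0.3 0.011 -0.055 0.056 0 0 0;0.3 0.022 -0.11 0.112 0 0 0;0.3 0.025 -0.167 0.17 0 0 0;0.3 0.02 -0.18 0.24 0 0 0;0.3 0.0 -0.18 0.32 0 0 -0.16;0.3 -0.02 -0.18 0.4 0 0 -0.32;0.3 -0.04 -0.16 0.48 0 0 -0.48;0.3 -0.04 -0.1 0.52 0 0 -0.64;0.3 -0.04 -0.04 0.52 0 0 -0.8;0.3 -0.04 0.04 0.52 0 0 -0.96")

```text
clock: 10.67
eef_pos: [0.4921, -0.3108, 0.3798]
tool_rot: [-0.438, 0.813, 0.184, 0.337]
ft_force: [0.6, -0.7, 1.7]
grip_width: 0.0556
grasp_force: 0.0
```

Run:
```python
from h import *
st(); print(cmd(C2W([-.17,-.02,.36]),P45));
```

```text
t 10.6667 C [[-0.1744 -0.2332  0.3798]] zC [ 0.467  0.533 -0.706] yC [-0.75   0.662  0.003] q [-0.92  0.56  0.61  1.95  0.73 -2.03] F [ 0.6 -0.7  1.7] w 0.05564898188305364
[-0.052  0.423 -0.04  -0.005 -0.    -1.079]
```

Request:
step_arm(targets="-1 -0.05 0.08 0.02 0 0 -0.15;-1 -0.05 0.16 0.02 0 0 -0.3;-1 -0.05 0.24 0.02 0 0 -0.45;-1 -0.05 0.32 0.0 0 0 -0.6;-1 -0.05 0.4 -0.04 0 0 -0.75;-1 -0.05 0.423 -0.04 0 0 -0.9;-1 -0.05 0.423 -0.04 0 0 -1;-1 -0.05 0.423 -0.04 0 0 -1;-1 -0.05 0.423 -0.04 0 0 -1")

```text
clock: 11.42
eef_pos: [0.4648, -0.0928, 0.3579]
tool_rot: [-0.098, 0.918, 0.044, 0.382]
ft_force: [-0.4, 0.2, -0.1]
grip_width: 0.0
grasp_force: 0.0
```

Run:
```python
from h import *
st(); i=bot.camera_info("wrist"); cv2.imwrite("pics/w3.png",bot.camera("wrist")[:,:,::-1])
np.savez("w3.npz",**{k:np.array(v) for k,v in i.items()})
for c in ([-.0075,0,.225],[-.024,.01,.225],[0,0,.32]): print(proj(i,C2W(c)))
```

```text
t 11.4167 C [[-0.1703 -0.0136  0.3579]] zC [ 0.708  0.054 -0.704] yC [-0.071  0.997  0.005] q [-0.5  -0.33 -0.49  0.76  0.49 -0.55] F [-0.4  0.2 -0.1] w 4.600685133859762e-05
[[273.83928533 197.60934307]]
[[285.17790929 189.69175605]]
[[274.00214901 291.29994608]]
```

View pics/w3.png

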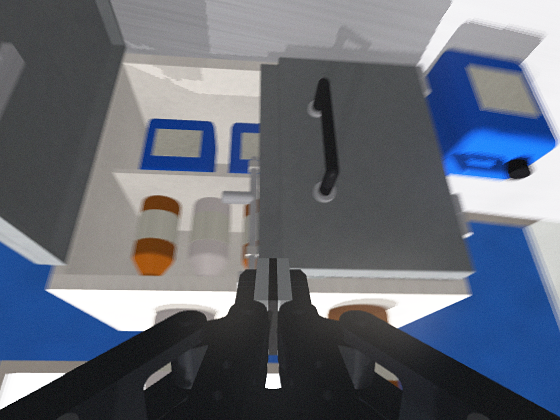

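Wrist view: the right leaf stands open on the left of the picture. The bolt knob is the grey pin at (222–252, 197), and the bow handle runs from (322,85) to (328,188).

Run:
```python
from h import *
i=dict(np.load("w3.npz"))
i={k:(v if v.ndim else float(v)) for k,v in i.items()}
o,d=ray(i,[[237,197],[222,197],[252,197]])
d=W2C(d+O); o=W2C(o)[0]
for e in d: t=(-.0075-o[0])/e[0]; print((o+t*e).round(4))
for c in ([-.086,.055,.115],[-.062,.055,.225]): print(proj(i,C2W(c)))
st()
for c in ([-.08,-.02,.30],[-.015,-.02,.26],[-.002,-.02,.247],[.004,-.02,.23],[.004,-.02,.20]): print(cmd(C2W(c),P45))
```

```text
[-0.0075 -0.0377  0.2256]
[-0.0075 -0.0528  0.2261]
[-0.0075 -0.0224  0.2251]
[[334.7074349   62.72134457]]
[[339.1884369  169.67675669]]
t 11.4667 C [[-0.1706 -0.0129  0.3581]] zC [ 0.708  0.054 -0.704] yC [-0.071  0.997  0.005] q [-0.5  -0.33 -0.49  0.76  0.49 -0.55] F [-2.2  2.1 -0.9] w 9.584308428147496e-05
[ 0.181  0.012 -0.116 -0.007  0.004 -0.09 ]
[ 0.31   0.03  -0.196 -0.007  0.004 -0.09 ]
[ 0.336  0.034 -0.222 -0.007  0.004 -0.09 ]
[ 0.348  0.036 -0.256 -0.007  0.004 -0.09 ]
[ 0.348  0.036 -0.316 -0.007  0.004 -0.09 ]
```

Run:
```python
from h import *
i=dict(np.load("w3.npz"))
i={k:(v if v.ndim else float(v)) for k,v in i.items()}
print(W2C(onz(i,[[47,290],[470,296],[118,330]],.32)).round(4))
print("proj corners",proj(i,[C2W([0,-.195,.32]),C2W([0,.195,.32]),C2W([-.0,-.195,.03])]).round(0))
o=bot.get_obs(); print("tcp px",proj(i,o["eef_pos"]).round(0))
t=bot.camera_info("top")
print(proj(t,[C2W([0,-.195,.32]),C2W([0,.195,.32]),C2W([.22,.195,.32]),C2W([.22,-.195,.32]),C2W([-.062,.055,.22])]).round(0))
```

```text
[[ 0.0044 -0.2025  0.32  ]
 [ 0.0071  0.1917  0.32  ]
 [ 0.2238 -0.2079  0.32  ]]
proj corners [[ 54. 289.]
 [478. 294.]
 [118.  61.]]
tcp px [[275. 277.]]
[[453. 214.]
 [222. 242.]
 [209. 115.]
 [433.  88.]
 [307. 266.]]
```

```bash
cat >> h.py <<'E'
O=O+RC@np.array([.002,-.0045,0])
P30=rot([.866,0,-.5],[0,1,0])
E
python3 - <<'E'
from h import *
st()
for c in ([-.066,-.037,.288],[.003,-.037,.248],[.003,-.037,.228],[.003,-.037,.216]): print(cmd(C2W(c),P30))
E
```

```text
t 11.4667 C [[-0.1726 -0.0084  0.3581]] zC [ 0.708  0.054 -0.704] yC [-0.071  0.997  0.005] q [-0.5  -0.33 -0.49  0.76  0.49 -0.55] F [-2.2  2.1 -0.9] w 9.584308428147496e-05
[ 0.219 -0.026 -0.14   0.052 -0.324 -0.091]
[ 0.356 -0.006 -0.22   0.052 -0.324 -0.091]
[ 0.356 -0.006 -0.26   0.052 -0.324 -0.091]
[ 0.356 -0.006 -0.284  0.052 -0.324 -0.091]
```

Request:
step_arm(targets="-1 0.07 -0.02 -0.05 0.02 -0.15 -0.05;-1 0.14 -0.026 -0.1 0.052 -0.324 -0.091;-1 0.219 -0.026 -0.14 0.052 -0.324 -0.091;-1 0.219 -0.026 -0.14 0.052 -0.324 -0.091;-1 0.26 -0.02 -0.164 0.052 -0.324 -0.091;-1 0.31 -0.013 -0.193 0.052 -0.324 -0.091;-1 0.356 -0.006 -0.22 0.052 -0.324 -0.091;-1 0.356 -0.006 -0.22 0.052 -0.324 -0.091")

```text
clock: 12.13
eef_pos: [0.6466, -0.0981, 0.244]
tool_rot: [-0.064, 0.866, 0.037, 0.495]
ft_force: [-0.4, -0.7, 0.1]
grip_width: -0.0001
grasp_force: 0.0
```

Run:
```python
from h import *
st(); i=bot.camera_info("wrist"); cv2.imwrite("pics/w4.png",bot.camera("wrist")[:,:,::-1])
st()
for c in ([.003,-.037,.228],[.003,-.037,.216]): print(cmd(C2W(c),P30))
```

```text
t 12.1333 C [[ 0.0069 -0.0403  0.244 ]] zC [ 0.862  0.004 -0.507] yC [-0.004  1.     0.001] q [-0.34  0.1  -0.71 -0.22  0.42 -0.26] F [-0.4 -0.7  0.1] w -0.00010501358759027156
t 12.1833 C [[ 0.0057 -0.0403  0.2451]] zC [ 0.862  0.004 -0.507] yC [-0.004  1.     0.001] q [-0.34  0.1  -0.71 -0.22  0.42 -0.26] F [-0.  -0.  -0.3] w 3.914366927188159e-05
[-0.006  0.006 -0.034  0.    -0.01  -0.005]
[-0.006  0.006 -0.058  0.    -0.01  -0.005]
```

View pics/w4.png

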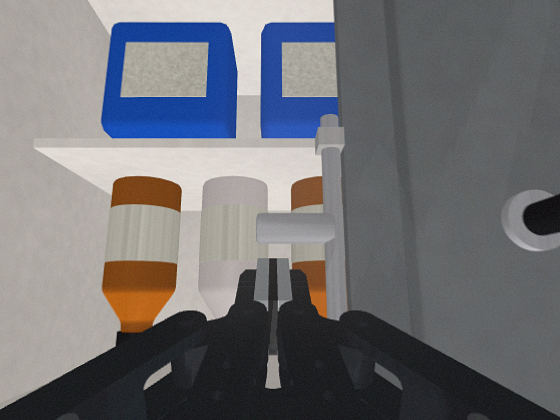

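Wrist view (upside down): the knob spans (258–335, 228) and the shut fingertips are just above it at (273,258), a little toward its free end.

Run:
```python
from h import *
i=bot.camera_info("wrist")
print(W2C(onz(i,[[297,228],[258,228],[335,228]],.225)).round(4)); print(proj(i,bot.get_obs()["eef_pos"]))
```

```text
[[-0.0042 -0.03    0.225 ]
 [-0.0042 -0.0468  0.225 ]
 [-0.0041 -0.0137  0.225 ]]
[[273.08899205 276.55118333]]
```

Request:
step_arm(targets="-1 0 0.01 0 0 0 0;-1 0 0.01 -0.01 0 0 0;-1 0 0.01 -0.02 0 0 0;-1 0 0.01 -0.03 0 0 0;-1 0 0.01 -0.04 0 0 0;-1 0 0.01 -0.05 0 0 0;-1 0 0.01 -0.058 0 0 0;-1 0 0.01 -0.058 0 0 0")

```text
clock: 12.85
eef_pos: [0.6453, -0.094, 0.2186]
tool_rot: [-0.063, 0.865, 0.036, 0.497]
ft_force: [-0.4, -0.2, -0.2]
grip_width: -0.0004
grasp_force: 0.1
```

Run:
```python
from h import *
st(); i=bot.camera_info("wrist"); im=bot.camera("wrist"); cv2.imwrite("pics/w5.png",cv2.resize(im[100:360,180:440,::-1],None,fx=1.5,fy=1.5))
print(proj(i,[C2W([-.004,-.03,z]) for z in (.225,.212,.201)]).round(0).tolist())
```

```text
t 12.85 C [[ 0.0061 -0.0361  0.2186]] zC [ 0.864  0.001 -0.503] yC [-0.002  1.    -0.   ] q [-0.33  0.15 -0.75 -0.32  0.41 -0.25] F [-0.4 -0.2 -0.2] w -0.00039076896746935056
[[288.0, 291.0], [288.0, 260.0], [287.0, 234.0]]
```

View pics/w5.png

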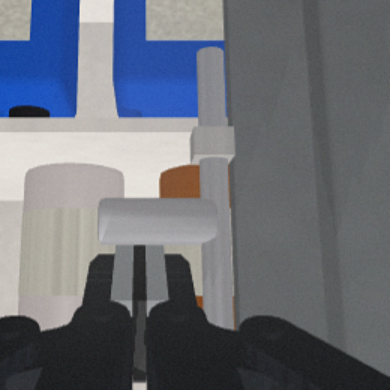

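The knob is now at full-frame (285,248), which puts the bolt about 18 mm down. I push the last few millimetres.

Request:
step_arm(targets="-1 0 0 -0.006 0 0 0;-1 0 0 -0.012 0 0 0;-1 0 0 -0.016 0 0 0;-1 0 0 -0.016 0 0 0")

```text
clock: 13.23
eef_pos: [0.646, -0.0937, 0.2119]
tool_rot: [-0.063, 0.864, 0.036, 0.498]
ft_force: [0.7, -0.1, 2.2]
grip_width: -0.0006
grasp_force: 1.2
```

Run:
```python
from h import *
st(); im=bot.camera("wrist"); i=bot.camera_info("wrist"); 
g=im[:,300:318].astype(int).mean(1).mean(1); print(g[200:270:3].round())
print(proj(i,[C2W([-.004,-.03,z]) for z in (.212,.201)]).round(0).tolist())
# bow grip plan: bow centre (-.062,.055,.17)
r=bot.get_obs()
for c in ([-.066,-.035,.27],[-.110,.052,.215],[-.049,.052,.157]): print(cmd(C2W(c),P45))
```

```text
t 13.2333 C [[ 0.0069 -0.0359  0.2119]] zC [ 0.865  0.002 -0.501] yC [-0.003  1.    -0.001] q [-0.33  0.17 -0.76 -0.35  0.41 -0.25] F [ 0.7 -0.1  2.2] w -0.0006212643423280711
[186. 181. 175. 176. 175. 176. 150. 132. 122. 104. 102. 127. 135. 137.
 138. 144. 152. 156. 162. 169. 175. 163. 160. 158.]
[[287.0, 276.0], [287.0, 249.0]]
[-0.144 -0.019  0.116 -0.047  0.328 -0.003]
[-0.256  0.141  0.006 -0.047  0.328 -0.003]
[-0.136  0.158 -0.11  -0.047  0.328 -0.003]
```

Request:
step_arm(targets="-1 -0.02 0 0.03 0 0 0;-1 -0.08 -0.01 0.07 0 0 0;-1 -0.144 -0.019 0.116 -0.02 0.12 0;0.3 -0.2 0.05 0.08 -0.04 0.24 0;0.3 -0.24 0.11 0.03 -0.047 0.328 0;0.3 -0.256 0.141 0.006 -0.047 0.328 0;0.3 -0.256 0.141 0.006 -0.047 0.328 0")

```text
clock: 13.87
eef_pos: [0.5074, -0.0181, 0.2046]
tool_rot: [-0.069, 0.925, 0.031, 0.373]
ft_force: [-3.1, 0.1, -4.0]
grip_width: 0.0481
grasp_force: 0.0
```

Run:
```python
from h import *
st(); i=bot.camera_info("wrist"); im=bot.camera("wrist"); cv2.imwrite("pics/w6.png",im[:,:,::-1])
print(proj(i,[C2W([-.062,.055,z]) for z in (.12,.17,.22)]).round(0).tolist())
print(cmd(C2W([-.049,.052,.157]),P45))
```

```text
t 13.8667 C [[-0.1194  0.0588  0.2046]] zC [ 0.694  0.01  -0.72 ] yC [-0.007  1.     0.007] q [-0.17 -0.17 -0.81  0.19  0.23 -0.23] F [-3.1  0.1 -4. ] w 0.04814409468008515
[[266.0, 186.0], [266.0, 252.0], [266.0, 335.0]]
[ 0.134  0.01  -0.102 -0.003 -0.017 -0.008]
```

View pics/w6.png

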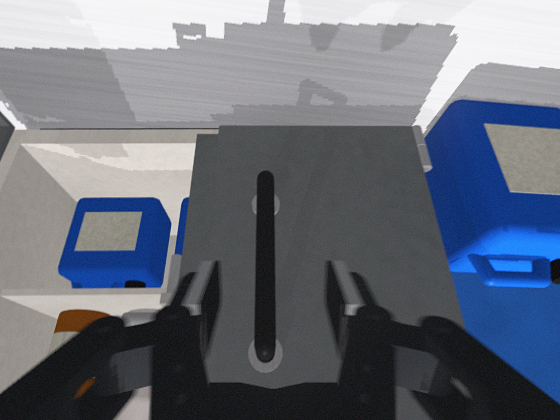

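Wrist view: the bow handle is at u ≈ 265 and rows 175–358, exactly where predicted (y = 0.055), with the open fingers either side of it.

Request:
step_arm(targets="0.3 0.045 0.002 -0.034 0 0 0;0.3 0.09 0.008 -0.068 0 0 0;0.3 0.134 0.015 -0.102 0 0 0;0.3 0.134 0.015 -0.102 0 0 0;-1 0.134 0.015 -0.102 0 0 0;-1 0.134 0.015 -0.102 0 0 0;-1 0.134 0.015 -0.102 0 0 0;-1 0.134 0.015 -0.102 0 0 0;-1 0.134 0.015 -0.102 0 0 0")

```text
clock: 14.67
eef_pos: [0.5836, -0.0108, 0.1644]
tool_rot: [-0.071, 0.921, 0.033, 0.382]
ft_force: [3.7, 14.7, -4.8]
grip_width: 0.0103
grasp_force: 58.3
```

```bash
cat >> h.py <<'E'
def swing(n=.36,s=.07):
    o=bot.get_obs();p0=W2C(o["eef_pos"])[0]; r0=R.from_quat(o["tool_rot"]); print(o["grasp_force"])
    h=np.array([-.02,.193,0])
    for f in np.arange(s,n,s):
        print(cmd(C2W(R.from_euler('z',-f).apply(p0-h)+h),R.from_euler('z',-f)*r0)[[0,1,5]])
E
python3 -c "
from h import *
st(); swing()"
```

```text
t 14.6667 C [[-0.043   0.0551  0.1644]] zC [ 0.708  0.014 -0.706] yC [-0.012  1.     0.007] q [-0.12  0.06 -0.76 -0.02  0.2  -0.19] F [ 3.7 14.7 -4.8] w 0.010309534467297522
58.30334722995758
[-0.02   0.001 -0.089]
[-0.039  0.004 -0.178]
[-0.058  0.007 -0.267]
[-0.077  0.013 -0.357]
[-0.095  0.019 -0.446]
```

Request:
step_arm(targets="-1 -0.01 0.002 0 0 0 -0.044;-1 -0.02 0.005 0 0 0 -0.089;-1 -0.03 0.006 0 0 0 -0.134;-1 -0.039 0.008 0 0 0 -0.178;-1 -0.049 0.009 0 0 0 -0.223;-1 -0.058 0.011 0 0 0 -0.267;-1 -0.068 0.014 0 0 0 -0.312;-1 -0.077 0.017 0 0 0 -0.357;-1 -0.086 0.02 0 0 0 -0.401;-1 -0.095 0.023 0 0 0 -0.446")

```text
clock: 15.5
eef_pos: [0.5365, -0.0026, 0.1644]
tool_rot: [0.094, 0.919, -0.037, 0.381]
ft_force: [4.4, 5.0, -6.6]
grip_width: 0.0104
grasp_force: 59.1
```

```bash
python3 -c "
from h import *
st(); swing()"
```

```text
t 15.5 C [[-0.0884  0.07    0.1644]] zC [ 0.666 -0.237 -0.707] yC [0.339 0.941 0.004] q [ 0.12 -0.03 -0.85 -0.01 -0.22  0.24] F [ 4.4  5.  -6.6] w 0.010416771862934963
59.07615065574646
[-0.018  0.008 -0.089]
[-0.036  0.017 -0.178]
[-0.053  0.027 -0.267]
[-0.069  0.038 -0.357]
[-0.084  0.05  -0.446]
```

Request:
step_arm(targets="-1 -0.009 0.004 0 0 0 -0.044;-1 -0.018 0.008 0 0 0 -0.089;-1 -0.027 0.013 0 0 0 -0.134;-1 -0.036 0.018 0 0 0 -0.178;-1 -0.044 0.023 0 0 0 -0.223;-1 -0.053 0.028 0 0 0 -0.267;-1 -0.061 0.034 0 0 0 -0.312;-1 -0.069 0.039 0 0 0 -0.357;-1 -0.077 0.045 0 0 0 -0.401;-1 -0.084 0.051 0 0 0 -0.446")

```text
clock: 16.33
eef_pos: [0.4946, 0.0217, 0.1644]
tool_rot: [0.254, 0.889, -0.103, 0.368]
ft_force: [2.9, 0.5, -4.5]
grip_width: 0.0106
grasp_force: 59.2
```

```bash
python3 -c "
from h import *
st(); swing()"
```

```text
t 16.3333 C [[-0.1265  0.1001  0.1644]] zC [ 0.542 -0.453 -0.708] yC [0.643 0.766 0.003] q [ 0.41  0.01 -0.76  0.28 -0.62  0.79] F [ 2.9  0.5 -4.5] w 0.010579420505946598
59.19286608695984
[-0.015  0.013 -0.089]
[-0.028  0.028 -0.178]
[-0.041  0.043 -0.267]
[-0.052  0.059 -0.357]
[-0.062  0.076 -0.446]
```

Request:
step_arm(targets="-1 -0.008 0.006 0 0 0 -0.044;-1 -0.015 0.013 0 0 0 -0.089;-1 -0.022 0.02 0 0 0 -0.134;-1 -0.028 0.028 0 0 0 -0.178;-1 -0.035 0.035 0 0 0 -0.223;-1 -0.041 0.043 0 0 0 -0.267;-1 -0.047 0.051 0 0 0 -0.312;-1 -0.052 0.059 0 0 0 -0.357;-1 -0.057 0.068 0 0 0 -0.401;-1 -0.062 0.076 0 0 0 -0.446")

```text
clock: 17.17
eef_pos: [0.4634, 0.059, 0.1644]
tool_rot: [0.405, 0.831, -0.167, 0.344]
ft_force: [0.5, -0.5, -4.6]
grip_width: 0.0107
grasp_force: 59.4
```

```bash
python3 -c "
from h import *
st(); swing()"
```

```text
t 17.1667 C [[-0.152   0.1414  0.1644]] zC [ 0.352 -0.612 -0.708] yC [0.868 0.497 0.002] q [ 0.6   0.18 -0.51  0.81 -0.78  1.48] F [ 0.5 -0.5 -4.6] w 0.010679821111745189
59.36350107192993
[-0.009  0.018 -0.089]
[-0.017  0.036 -0.178]
[-0.024  0.054 -0.267]
[-0.029  0.074 -0.357]
[-0.033  0.093 -0.446]
```

Request:
step_arm(targets="-1 -0.005 0.009 0 0 0 -0.044;-1 -0.009 0.018 0 0 0 -0.089;-1 -0.013 0.027 0 0 0 -0.134;-1 -0.017 0.036 0 0 0 -0.178;-1 -0.021 0.045 0 0 0 -0.223;-1 -0.024 0.054 0 0 0 -0.267;-1 -0.027 0.064 0 0 0 -0.312;-1 -0.029 0.074 0 0 0 -0.357;-1 -0.031 0.083 0 0 0 -0.401;-1 -0.033 0.093 0 0 0 -0.446")

```text
clock: 18.0
eef_pos: [0.4469, 0.1054, 0.1644]
tool_rot: [0.544, 0.747, -0.224, 0.309]
ft_force: [0.6, -1.6, -2.6]
grip_width: 0.0103
grasp_force: 59.3
```

```bash
python3 -c "
from h import *
st(); swing()"
```

```text
t 18.0 C [[-0.1617  0.1897  0.1644]] zC [ 0.119 -0.695 -0.709] yC [0.986 0.168 0.001] q [ 0.68  0.42 -0.19  1.31 -0.72  2.07] F [ 0.6 -1.6 -2.6] w 0.010294102579038717
59.314804673194885
[-0.003  0.02  -0.089]
[-0.004  0.039 -0.178]
[-0.004  0.059 -0.267]
[-0.002  0.079 -0.357]
[ 0.001  0.099 -0.446]
```

Request:
step_arm(targets="-1 -0.001 0.01 0 0 0 -0.044;-1 -0.003 0.02 0 0 0 -0.089;-1 -0.004 0.03 0 0 0 -0.134;-1 -0.004 0.039 0 0 0 -0.178;-1 -0.004 0.049 0 0 0 -0.223;-1 -0.004 0.059 0 0 0 -0.267;-1 -0.004 0.059 0 0 0 -0.267;0 -0.004 0.059 0 0 0 -0.267;0.3 -0.004 0.059 0 0 0 -0.267;0.3 -0.004 0.059 0 0 0 -0.267")

```text
clock: 18.83
eef_pos: [0.4457, 0.1351, 0.1642]
tool_rot: [0.618, 0.687, -0.255, 0.285]
ft_force: [-0.4, 0.2, 0.6]
grip_width: 0.046
grasp_force: 0.0
```

Run:
```python
from h import *
st(); o=bot.get_obs(); r=R.from_quat(o["tool_rot"])
print(cmd(o["eef_pos"]-.12*r.as_matrix()[:,2],r))
```

```text
t 18.8333 C [[-0.1586  0.2192  0.1642]] zC [-0.025 -0.705 -0.708] yC [ 0.999 -0.037  0.002] q [ 0.69  0.55  0.01  1.53 -0.63  2.32] F [-0.4  0.2  0.6] w 0.04597650792893428
[-0.018  0.168  0.17   0.     0.     0.   ]
```

Request:
step_arm(targets="0.3 -0.006 0.056 0.057 0 0 0;0.3 -0.012 0.112 0.114 0 0 0;0.3 -0.018 0.168 0.17 0 0 0;0.3 -0.05 0.18 0.25 0 0 0;0.3 -0.08 0.18 0.3 0 0 0;0.3 -0.08 0.18 0.3 0 0 0;0.3 -0.08 0.18 0.3 0 0 0")

```text
clock: 19.42
eef_pos: [0.4056, 0.2261, 0.3152]
tool_rot: [0.618, 0.688, -0.253, 0.285]
ft_force: [-0.1, -0.0, -0.6]
grip_width: 0.0553
grasp_force: 0.0
```

Run:
```python
from h import *
st(); a=bot.camera("top"); cv2.imwrite("pics/t7.png",a[:,:,::-1])
```

```text
t 19.4167 C [[-0.1853  0.315   0.3152]] zC [-0.022 -0.704 -0.71 ] yC [ 0.999 -0.036  0.004] q [ 0.85  0.53  0.38  2.01 -0.55  2.49] F [-0.1 -0.  -0.6] w 0.05534962525265432
```

View pics/t7.png

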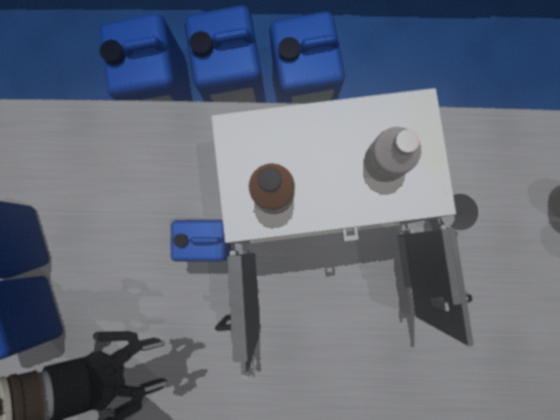

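Top view: both leaves stand square to the front or slightly further, the left at about (240,310) and the right at about (455,275). The bottles, canister and beaker are where they were, and the gripper is clear at (130,370).

```bash
python3 -c "
from workcell import bot
print(bot.job_done())"
```

```text
the job is handed in; nothing more can be done
None
```

I turned the lever down, drew the bolt and swung both leaves open to about 92°; the bottles, canister and beaker look unmoved, and I handed the job in at about 19.5 s with the arm clear (no verdict came back).

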